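# Slide the parts tray up onto the press bed

### The job

Slide the loaded parts tray from the plywood board up over the step onto the eyelet press bed: grip it by its upright tab, tip its leading edge up just enough to clear the step while its trailing edge still rests on the board (do not carry it over), and let it down flat on the bed. Push it in between the guides until it meets the bar of the end stop, press it there gently, with about 10 newtons, for half a second, and never force it against bed, guides or stop. Then let go and leave it flat against the stop, the jar still standing in it and the other things on the bench left alone.

Things in the scene. Friction and masses are not known exactly. Their poses are not given: they have to be found in the camera images.
- tray_grip (a point): Grip point of the tray: on its upright tab at the trailing end, 8 mm thick along x, 44 mm wide along y, rising 14 mm above this point. The point lies 15 mm ahead of the tray's trailing edge and 44 mm above its underside. Axes are the tray's: x towards the leading edge (to the press), y left, z up.
- tray_heel (a point): Middle of the tray's trailing bottom edge, axes as the tray's.
- tray_nose (a point): Middle of the tray's leading bottom edge, 150 mm ahead of the heel, axes as the tray's.
- tray: Loose aluminium parts tray, 150 mm long (x, leading edge at +75), 100 mm wide (y), floor 5 mm thick, rim 15 mm high, 0.3 to 0.45 kg; the tab is its only handle. Origin at the centre of its underside.
- board: Fixed plywood loading board the tray starts on, 200 mm long (x) by 190 mm wide (y), 29 mm thick; origin at the centre of its underside, so its top is 29 mm above the origin. Its x points to the press. Its top lies 5 to 7 mm below the press bed, and a gap of 2 to 8 mm separates the two.
- bed: Fixed eyelet press; origin on the bench, x = the way the tray slides in, y left, z up. Grey bed: flat top 34 mm above the origin, 160 mm wide, from x = -100 mm (step, a square upright face) to +140. Press column at x = 100 to 140 mm, 190 mm high; its head reaches back to x = 37 (24 mm wide), its ram to 95 mm above the bed at x = 49 to 67. Nothing overhangs the tab.
- bed_edge (a point): Middle of the bed's top edge at the step; axes as the bed's. Two steel guides 12 mm high stand on the bed: straight from 45 to 170 mm past this edge with inner faces at y = +-53 mm (3 mm beside the tray each side); in front of that, from about 14 mm past the edge, they flare open to about +-66 mm.
- stop_face (a point): Middle of the front face of the end stop's fixed steel block (70 mm wide, 24 mm high), 10 mm above the bed; axes as the bed's, x pointing away from the tray. The block's place differs from run to run. The tray meets not this face but the stop bar in front of it.
- jar_center (a point): Centre, half-way up, of the loose closed jar standing in the tray, 40 mm in diameter, 50 mm high, 0.08 to 0.17 kg.
- jar: The same jar; origin at the centre of its underside.
- spool: Bystander: cone of thread, 56 mm wide, 95 mm high; origin at its foot.
- radio: Bystander: black handheld radio standing upright, 34 x 56 x 115 mm plus aerial; origin at its foot.
- mug: Bystander: white mug, 76 mm wide, 85 mm high; origin at its foot.
- stop: The end stop: block (origin at the lower middle of its face) and, on two screws in front of it, a rigid steel bar 56 mm wide. The bar's front is set anywhere from 4 to 18 mm in front of the block's face, is not measured, and must be found by feel. A brass pin on the bar, sprung with only about 1 N, stands 3 mm further out and gives way.

How it is judged:
By the outcome, as a careful person would: the job done as asked, in the order asked, and still so for the second after the job is handed in, with the robot touching nothing.
It also fails if it takes over 72 s, if anything falls off the work surface, if the arm or the gripper's body presses on something with over 40 N, if the wrist force passes 120 N, or if a joint passes its speed limit or range.

### The arm

A 7-joint arm with a two-finger parallel gripper is mounted at the origin on the work surface. World frame = base frame: x ahead of the robot, y to its left, z up, the work surface at z = 0. Lengths are in m, angles in rad, forces in N, time in s.
With the tool pointing down it reaches from about 0.375 to 0.925 m from the base axis. Payload 3.1 kg.
Tool frame: the origin (TCP) lies between the finger pads; the fingertips stand 19 mm ahead of it and the grasp point (between the pads) is the TCP; z points along the fingers, y is the line along which they close (so a half turn about z gives the same grasp; the last joint's range is limited). The gripper opens to 85 mm and grips with 20 to 120 N. Pads are 22 mm wide; open, the fingers measure 114 mm over their backs; the gripper's body (76 mm by 85 mm) begins 54 mm behind the grasp point. The pads swing forward as they close: fully open they stand 13 mm farther back than shut.
Start: joints at [1.218, 0.383, 0.044, 1.598, -0.018, 1.161, -0.05], TCP at [0.164, -0.629, 0.25] pointing down, gripper open.
Joint ranges: [-2.61, 2.61], [-0.41, 2.15], [-1.48, 1.57], [0, 2.5], [-1.57, 4.71], [0.05, 1.97], [-2.85, 2.85]. Speed limits (rad/s): [2.79, 2.79, 3.14, 3.14, 3.14, 3.14, 3.14].

### API

Orientations are given as a unit quaternion [x, y, z, w].
In Python, from bench import move_ptp, movel, move_j, move_gripper, pause, inverse_kinematics, read_camera, camera_params, MotionError, sign_off, look_for, tip_of, read_time_s, read_qpos, read_joint_vel, read_effort, read_eef_pos, read_tcp_rot, read_ft_force, read_ft_torque, read_finger_gap, read_grasp_force gives the robot as it stands. Calls block until the motion is done:
- move_ptp(position, orientation): joint-space move of the TCP to a pose.
- movel(position, orientation=None, speed=0.15): straight line of the TCP; orientation=None keeps the orientation; speed is the mean speed in m/s.
- move_j(angles): joint-space move.
- move_gripper(opening, effort=None): finger opening in m; effort is the grip in N (None keeps the last); returns when the fingers have stopped.
- pause(seconds).
- inverse_kinematics(position, orientation): joint angles nearest the present ones, or None.
- read_camera(name): name is "scene" or "top" or "wrist"; returns the picture (480x640x3 uint8, red, green, blue); there is no depth.
- camera_params(name): a dict with "K" (3x3 intrinsics, pixels), "camera_from_world" (4x4, takes a point from world to camera coordinates). Camera axes: x right, y down, z forward; pixel columns grow to the right and rows downward; lengths in m; the calibration is good to about 2 mm. A picture is of the moment at which its call begins: read the wrist's pose just before it. camera_params takes no time and is no camera call; for the wrist camera it gives the pose at the moment of the call.
A pose or a line that the arm cannot do raises MotionError and nothing moves.
- sign_off(): hands the job in; it is judged then, once.
Trained networks look in the newest picture that a camera, given by its name, has taken for a name from the list of things; names that differ only in an ending like _2 or _b are one class to them, and where a whole thing is asked for, a point or a joint stands for the part that bears it (a point fixed in the world has none). Each returns a list of dicts, best first, with "confidence" (0 to 1); they miss things now and then, are a little off and sometimes report something else, mostly with a low value. They report only what shows in the picture. A call takes as long as a camera call.
- look_for(camera, name): "at" ([column, row] in pixels, amid what is visible of it).
- tip_of(camera, name): "at" ([column, row] in pixels: a listed point, or the origin of a listed thing).
Readings, each from a call of its own:
- read_time_s(): time.
- read_qpos(): joint angles.
- read_joint_vel(): joint speeds.
- read_effort(): joint torques, N m.
- read_eef_pos(): TCP position.
- read_tcp_rot(): TCP orientation.
- read_ft_force(): force on the tool from outside, world axes, zero at the start.
- read_ft_torque(): the same for the moment, N m.
- read_finger_gap(): finger opening in m.
- read_grasp_force(): force on a finger pad.
Only numpy, scipy, OpenCV 4.12 (cv2) and the standard library are available. Lean on these libraries where they do the work, as an engineer would, in place of code of your own. Each camera call takes 0.05 s, during which the arm holds its last target. There are 200 camera calls.

## Working session

There is one attempt and no reset: what is moved stays moved. The work goes in short steps, each a Python script; the robot and the scene stay as the last script left them, time stands still between calls to the robot, and variables do not carry over. Pictures are saved under pics/ and viewed, at most 10 in all, crops included, and the job is handed in when it is done.

```bash
ls; mkdir -p pics
cat > look.py <<'E'
from bench import *
import cv2, json, numpy as np
E
python3 - <<'E'
from look import *
for c in ["scene","top","wrist"]:
    im=read_camera(c); cv2.imwrite(f"pics/{c}0.png",im[:,:,::-1])
    p=camera_params(c); print(c,np.round(p["K"],1).tolist(),np.round(p["camera_from_world"],4).tolist())
    for n in ["tray_grip","tray_heel","tray_nose","bed_edge","stop_face","jar_center","tray","board","bed","spool","radio","mug"]:
        r=tip_of(c,n)
        print(n,[(np.round(d["at"],1).tolist(),round(d["confidence"],2)) for d in r[:2]])
print(read_time_s(),read_eef_pos(),read_tcp_rot(),read_ft_force())
a=np.hstack([cv2.imread("pics/scene0.png"),cv2.imread("pics/top0.png")]);cv2.imwrite("pics/both0.png",cv2.resize(a,(800,300),interpolation=cv2.INTER_AREA))
E
```

```text
pics
scene [[483.7, 0.0, 310.1], [0.0, 483.7, 231.0], [0.0, 0.0, 1.0]] [[0.4642, 0.8856, 0.0147, -0.3284], [0.7444, -0.3811, -0.5483, -0.3941], [-0.4799, 0.2655, -0.8362, 1.1672], [0.0, 0.0, 0.0, 1.0]]
tray_grip [([195.5, 280.5], 0.74)]
tray_heel []
tray_nose [([261.9, 245.1], 0.68), ([194.8, 280.0], 0.58)]
bed_edge [([272.8, 228.2], 0.66)]
stop_face [([348.1, 174.6], 0.66), ([346.2, 175.8], 0.59)]
jar_center [([241.5, 262.5], 0.72)]
tray [([347.7, 177.4], 0.74), ([231.6, 271.6], 0.63)]
board []
bed [([245.2, 268.5], 0.64), ([317.4, 210.7], 0.63)]
spool [([352.5, 329.2], 0.97)]
radio [([206.7, 409.5], 0.59)]
mug [([430.3, 280.7], 0.66)]
top [[551.8, 0.0, 316.6], [0.0, 551.8, 241.6], [0.0, 0.0, 1.0]] [[-0.0189, -0.9996, 0.0201, 0.0257], [-0.9951, 0.0169, -0.0976, 0.6442], [0.0972, -0.0218, -0.995, 0.8709], [0.0, 0.0, 0.0, 1.0]]
tray_grip [([425.3, 264.9], 0.69), ([383.5, 278.1], 0.52)]
tray_heel [([423.2, 259.7], 0.93)]
tray_nose [([339.9, 289.2], 0.77)]
bed_edge [([322.3, 301.8], 0.68)]
stop_face [([214.1, 326.5], 0.58), ([446.9, 162.9], 0.34)]
jar_center [([368.5, 267.6], 0.56)]
tray [([383.3, 274.1], 0.86)]
board []
bed []
spool [([299.9, 170.7], 0.75)]
radio [([447.1, 164.8], 0.79)]
mug [([191.5, 181.9], 0.58), ([261.3, 313.5], 0.42)]
wrist [[393.7, 0.0, 319.0], [0.0, 393.7, 239.6], [0.0, 0.0, 1.0]] [[0.2516, -0.9678, 0.0011, -0.6511], [-0.9302, -0.2415, 0.2765, -0.0368], [-0.2673, -0.0706, -0.961, 0.3775], [0.0, 0.0, 0.0, 1.0]]
tray_grip []
tray_heel []
tray_nose []
bed_edge []
stop_face []
jar_center []
tray []
board []
bed []
spool []
radio []
mug []
1.95 [ 0.16387135 -0.62899653  0.25026275] [ 9.91891875e-01  1.27084648e-01  1.16817034e-05 -1.88198349e-05] [ 0.30957914 -0.04316477 -0.06925239]
```

View pics/top0.png

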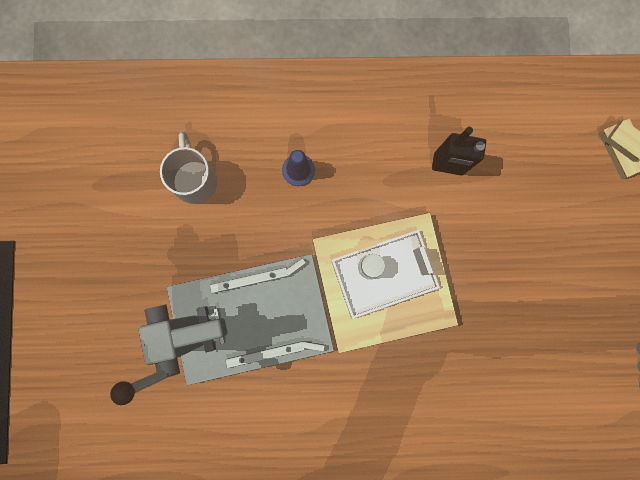

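View pics/scene0.png

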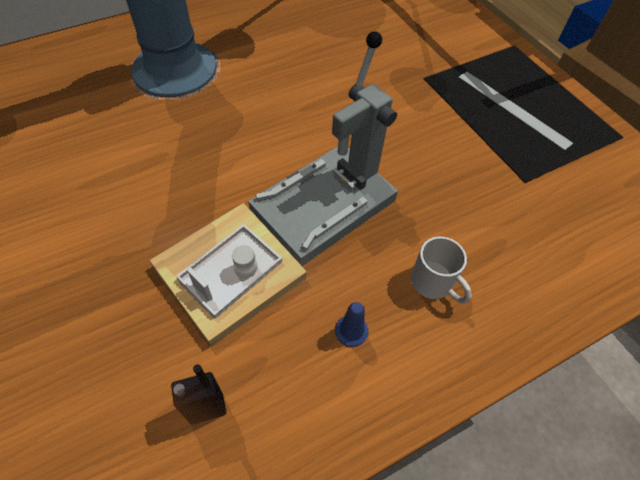

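```bash
cat >> look.py <<'E'
def ray(c,px,z,p=None):
    p=p or camera_params(c); T=np.array(p["camera_from_world"]); R=T[:3,:3]; o=-R.T@T[:3,3]
    d=R.T@np.linalg.solve(np.array(p["K"]),[px[0],px[1],1]); return o+d*(z-o[2])/d[2]
def proj(c,X,p=None):
    p=p or camera_params(c); q=np.array(p["camera_from_world"])@np.append(X,1); q=np.array(p["K"])@q[:3]; return q[:2]/q[2]
E
python3 - <<'E'
from look import *
f=lambda n,px,z,c="top":print(n,np.round(ray(c,px,z),4)[:2])
for px in [(169,288),(312,256),(333,351),(188,384)]: f("bed",px,.034)
for px in [(314,239),(432,214),(461,325),(339,352)]: f("board",px,.028)
for px in [(332,262),(424,231),(441,288),(353,318)]: f("trayrim",px,.043)
f("edge",(322.3,301.8),.034);f("heel",(423.2,259.7),.028);f("nose",(339.9,289.2),.028);f("grip",(425.3,264.9),.072);f("stop",(214.1,326.5),.044)
f("grip",(195.5,280.5),.072,"scene");f("edge",(272.8,228.2),.034,"scene");f("nose",(261.9,245.1),.028,"scene");f("stop",(348,175),.044,"scene")
print(read_qpos())
E
```

```text
bed [0.5734 0.2529]
bed [0.6209 0.0221]
bed [ 0.468  -0.0088]
bed [0.4214 0.2219]
board [0.6493 0.0182]
board [ 0.6876 -0.178 ]
board [ 0.5047 -0.2181]
board [ 0.4657 -0.0187]
trayrim [ 0.6101 -0.0098]
trayrim [ 0.6578 -0.1603]
trayrim [ 0.5651 -0.1842]
trayrim [ 0.5201 -0.0414]
edge [0.5466 0.0068]
heel [ 0.6121 -0.1605]
nose [ 0.5664 -0.0225]
grip [ 0.6012 -0.154 ]
stop [0.5112 0.1791]
grip [ 0.6087 -0.1563]
edge [0.5505 0.0055]
nose [ 0.5706 -0.0258]
stop [0.5112 0.1848]
[ 1.21817648  0.38289709  0.04389103  1.5979176  -0.01790459  1.16120303
 -0.04991357]
```

```bash
cat >> look.py <<'E'
from scipy.spatial.transform import Rotation as Ro
def tool(head,pitch=0.0):
    """tool z down, tool y = -(tray x) ; pitch>0 tips tray nose up. head, pitch rad"""
    h=np.array([np.cos(head),np.sin(head),0]); y=-h; z=np.array([0,0,-1.]); x=np.cross(y,z)
    R=Ro.from_matrix(np.column_stack([x,y,z])); left=np.cross([0,0,1.],h)
    return (Ro.from_rotvec(-pitch*left)*R).as_quat()
E
python3 - <<'E'
from look import *
h=np.radians(107.8)
for q in (tool(h),tool(h+np.pi)): print(inverse_kinematics([.6,-.155,.072],q), inverse_kinematics([.56,0.02,.08],q))
move_ptp([.56,-.03,.25],tool(h))
pause(.3)
p=camera_params("wrist"); im=read_camera("wrist"); cv2.imwrite("pics/w1.png",im[:,:,::-1])
np.save("w1K.npy",p["K"]);np.save("w1T.npy",p["camera_from_world"])
Z=dict(tray_grip=.072,tray_heel=.028,tray_nose=.028,bed_edge=.034,stop_face=.044,jar_center=.058,tray=.028)
for n,z in Z.items():
    for d in tip_of("wrist",n)[:2]: print(n,np.round(d["at"],1),round(d["confidence"],2),np.round(ray("wrist",d["at"],z,p)[:2],4))
print(read_time_s(),read_eef_pos(),read_qpos())
E
```

```text
[ 0.4881923   0.56625637 -0.3809068   1.77747864  0.26889267  0.84916547
 -1.27791253] [ 0.40389913  0.51166394 -0.61663093  1.91278945  0.3906946   0.83828772
 -1.67858494]
[ 1.05650221  0.98534077 -1.25379248  1.75169138  1.01050696  1.20790097
  1.38802224] [ 0.71123792  0.69440623 -1.03444166  1.9001511   0.72460942  0.97886125
  1.22157002]
tray_grip [484.1 204.5] 0.67 [ 0.6091 -0.1504]
tray_heel [483.2 196.8] 0.76 [ 0.6128 -0.1672]
tray_heel [275.4 210.4] 0.32 [0.545  0.0047]
tray_nose [310.7 194.3] 0.69 [ 0.5684 -0.021 ]
tray_nose [603.3  25.9] 0.51 [ 0.7667 -0.2012]
bed_edge [275.1 209.3] 0.93 [0.5473 0.005 ]
bed_edge [ 64.6 183.8] 0.63 [0.5136 0.1838]
stop_face [ 57.5 188.3] 0.65 [0.5113 0.1832]
jar_center [383.3 184.7] 0.63 [ 0.5985 -0.0732]
jar_center [377.7 177.2] 0.44 [ 0.6028 -0.0669]
tray [397.5 198. ] 0.85 [ 0.5887 -0.0953]
5.1917 [ 0.55999768 -0.02996021  0.2500055 ] [ 0.48401791  0.26904878 -0.58272922  1.79171238  0.16254278  1.12874331
 -1.41209314]
```

View pics/w1.png

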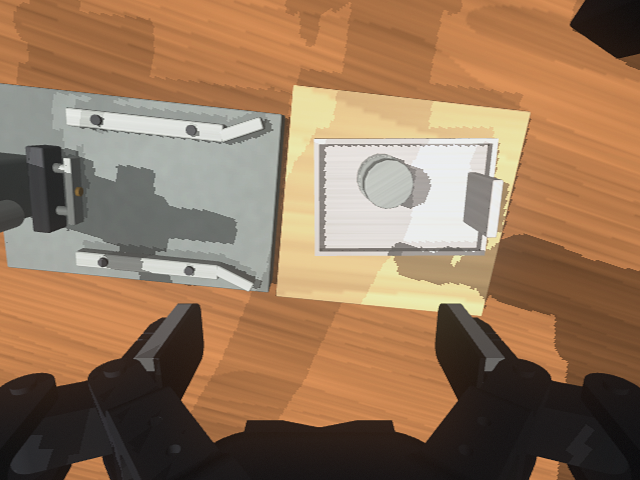

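```bash
cat > fit.py <<'E'
from look import *
def edge(g,a,b,w=6,n=60):
    """subpixel strongest-gradient line near segment a-b; returns two refined endpoints and rms"""
    a,b=np.float32(a),np.float32(b); t=(b-a)/np.linalg.norm(b-a); nn=np.array([-t[1],t[0]]); s=np.arange(-w,w+.01,.25)
    P=[]
    for f in np.linspace(.06,.94,n):
        c=a+f*(b-a); q=(c+s[:,None]*nn).astype(np.float32)
        v=cv2.remap(g,q[:,0:1],q[:,1:2],cv2.INTER_LINEAR).ravel(); d=np.abs(np.gradient(cv2.GaussianBlur(v[:,None],(1,9),2).ravel()))
        k=d[2:-2].argmax()+2
        if d[k]>1: P.append(c+s[k]*nn)
    P=np.float32(P); vx,vy,x,y=cv2.fitLine(P,cv2.DIST_HUBER,0,.01,.01).ravel()
    r=(P-[x,y])@[-vy,vx]; P=P[np.abs(r-np.median(r))<1.2]
    vx,vy,x,y=cv2.fitLine(P,cv2.DIST_L2,0,.01,.01).ravel(); o=np.array([x,y]); v=np.array([vx,vy])
    r=(P-o)@[-vy,vx]
    return o+v*((a-o)@v), o+v*((b-o)@v), round(float(np.sqrt((r**2).mean())),2), len(P)
E
python3 - <<'E'
from fit import *
g=cv2.cvtColor(cv2.imread("pics/w1.png"),cv2.COLOR_BGR2GRAY).astype(np.float32)
p=dict(K=np.load("w1K.npy"),camera_from_world=np.load("w1T.npy"))
L=dict(step=((282,115),(268,291),.034),bedR=((5,85),(280,115),.034),bedL=((8,266),(266,291),.034),
 gR=((68,126),(200,138),.046),gR2=((68,108),(200,121),.046),gL=((80,251),(200,263),.046),gL2=((80,263),(200,275),.046),
 tR=((317,140),(494,139),.043),tL=((317,255),(480,250),.043),tN=((315,142),(317,252),.043),bdN=((293,88),(277,294),.028),bdR=((295,86),(527,112),.028))
for k,(a,b,z) in L.items():
    A,B,r,n=edge(g,a,b); X,Y=ray("w",A,z,p)[:2],ray("w",B,z,p)[:2]; d=Y-X
    print(k,A.round(1),B.round(1),r,n,"world",X.round(4),Y.round(4),"ang",round(np.degrees(np.arctan2(d[1],d[0])),2))
E
```

```text
step [281.1 114.9] [267.7 291. ] 0.11 60 world [0.6247 0.022 ] [ 0.4706 -0.0098] ang -168.32
bedR [ 5.1 83.9] [280.1 114.3] 0.22 57 world [0.58   0.2401] [0.625  0.0229] ang -78.29
bedL [  8.  266.1] [266.  291.5] 0.36 55 world [0.4221 0.2229] [ 0.4696 -0.0084] ang -78.4
gR [ 68.2 124.5] [199.9 138.8] 0.18 52 world [0.5661 0.1806] [0.5872 0.078 ] ang -78.36
gR2 [ 68.  107.8] [199.9 122.2] 0.21 51 world [0.5787 0.1824] [0.5998 0.0809] ang -78.3
gL [ 80.  251.4] [200.  263.3] 0.16 47 world [0.4623 0.1563] [0.4834 0.0541] ang -78.32
gL2 [ 79.8 265.6] [199.8 277.1] 0.5 44 world [0.4491 0.1545] [0.4706 0.0513] ang -78.21
tR [317.  143.7] [494.  143.2] 0.3 51 world [ 0.6121 -0.013 ] [ 0.6565 -0.1505] ang -72.1
tL [316.9 252.1] [479.9 246.2] 0.62 44 world [ 0.5236 -0.0411] [ 0.5723 -0.1757] ang -70.11
tN [318.5 142. ] [319. 252.] 0.12 60 world [ 0.6138 -0.0137] [ 0.5243 -0.0428] ang -162.0
bdN [292.3  87.9] [275.5 293.9] 0.21 60 world [0.6478 0.0197] [ 0.4673 -0.0177] ang -168.31
bdR [295.1  84.8] [527.1 111.2] 0.2 60 world [0.6509 0.0182] [ 0.6901 -0.1722] ang -78.34
```

Run:
```python
from look import *
h=np.radians(107.9); q=tool(h); G=np.array([.6087,-.1510])
move_gripper(.045,60)
move_ptp([*G,.15],q)
movel([*G,.073],speed=.08); pause(.2)
print("pre",read_ft_force().round(2),read_finger_gap())
move_gripper(0.0,80); pause(.2)
print("closed",read_ft_force().round(2),read_ft_torque().round(2),read_finger_gap(),read_grasp_force(),read_eef_pos(),read_time_s())
p=camera_params("wrist"); im=read_camera("wrist"); cv2.imwrite("pics/w2.png",im[:,:,::-1])
np.save("w2K.npy",p["K"]);np.save("w2T.npy",p["camera_from_world"])
```

```text
pre [ 0.33  0.42 -0.58] 0.04506559704519376
closed [-1.29 -0.66  2.99] [-0.07  0.18  0.02] 0.0068047533379482425 78.62407207489014 [ 0.6088892  -0.15123206  0.0733634 ] 8.3083
```

View pics/w2.png

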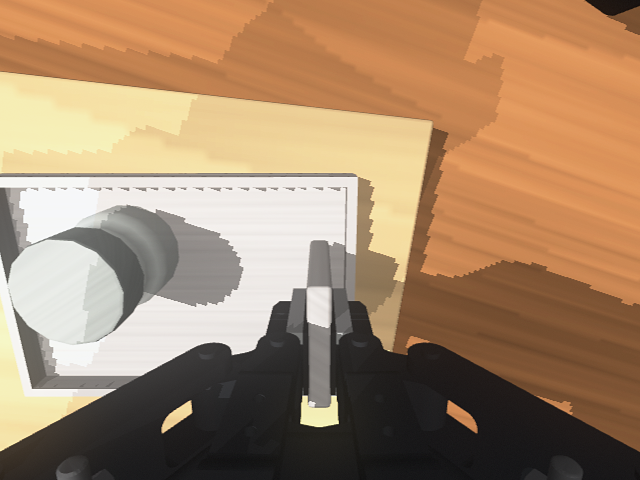

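Run:
```python
from fit import *
g=cv2.cvtColor(cv2.imread("pics/w2.png"),cv2.COLOR_BGR2GRAY).astype(np.float32)
p=dict(K=np.load("w2K.npy"),camera_from_world=np.load("w2T.npy"))
G=np.array([.6089,-.1512]); h=np.radians(107.9); t=np.array([np.cos(h),np.sin(h)]); l=np.array([-t[1],t[0]])
def show(k,X): d=X[:2]-G; print(k,X[:2].round(4),"fwd %.1f left %.1f"%(d@t*1e3,d@l*1e3))
for n,px,z in [("tab r",(318,240),.0875),("tab l",(319,406),.0875)]: show(n,ray("w",px,z,p))
for k,a,b,z in [("rimR",(5,176),(350,176),.043),("rimR in",(170,189),(345,189),.043),("rimL",(35,394),(115,394),.043),("rimHeel",(357,180),(357,240),.043),("bdR",(5,72),(425,120),.028),("bdBack",(432,130),(415,230),.028)]:
    A,B,r,n=edge(g,a,b,5); X,Y=ray("w",A,z,p),ray("w",B,z,p); print(r,n,"ang",np.degrees(np.arctan2(*(Y-X)[1::-1])).round(2)); show(k,X); show(k,Y)
```

```text
tab r [ 0.6443 -0.1402] fwd -0.4 left -37.1
tab l [ 0.5903 -0.1579] fwd -0.7 left 19.8
0.0 58 ang -72.14
rimR [ 0.6192 -0.0206] fwd 121.1 left -50.0
rimR [ 0.6603 -0.1481] fwd -12.8 left -49.9
0.71 39 ang -72.09
rimR in [ 0.6342 -0.0825] fwd 57.6 left -45.2
rimR in [ 0.6553 -0.1477] fwd -11.0 left -45.2
0.28 19 ang -70.68
rimL [ 0.5211 -0.0435] fwd 129.5 left 50.4
rimL [ 0.5333 -0.0782] fwd 92.7 left 49.5
0.07 60 ang -162.11
rimHeel [ 0.6599 -0.1513] fwd -15.8 left -48.5
rimHeel [ 0.6368 -0.1588] fwd -15.8 left -24.2
0.18 60 ang -78.3
bdR [ 0.656  -0.0059] fwd 123.8 left -89.5
bdR [ 0.6903 -0.1715] fwd -44.3 left -71.2
0.22 60 ang -168.33
bdBack [ 0.6873 -0.1755] fwd -47.3 left -67.2
bdBack [ 0.6454 -0.1842] fwd -42.6 left -24.6
```

```bash
cat >> look.py <<'E'
HB=np.radians(101.67); U=np.array([np.cos(HB),np.sin(HB)]); V=np.array([-U[1],U[0]]); C=-.5375; EDGE=-.1048
def G_at(u,z,c=C): return np.array([*(u*U+c*V),z])
def st(k):
    e=read_eef_pos(); f=read_ft_force(); m=read_ft_torque(); 
    print("%-9s t%.1f u%.1f lat%.1f z%.2f | fu %.1f fl %.1f fz %.1f | m %s gap %.2f"%(k,read_time_s(),(e[:2]@U-EDGE)*1e3,(e[:2]@V-C)*1e3,e[2]*1e3,f[:2]@U,f[:2]@V,f[2],np.round([m[:2]@U,m[:2]@V,m[2]],2),read_finger_gap()*1e3))
E
python3 - <<'E'
from look import *
q=tool(HB); st("start")
e=read_eef_pos(); T=G_at(-.258,.0734)
for f in (.33,.67,1):
    movel(e+(T-e)*f,tool(np.radians(107.9)*(1-f)+HB*f),speed=.04); st(f"{f}")
p=camera_params("wrist"); im=read_camera("wrist"); cv2.imwrite("pics/w3.png",im[:,:,::-1])
# tip trial: pivot at heel
H=T-np.array([*(.015*U),.044])
for a in (1,2.5):
    c,s=np.cos(np.radians(a)),np.sin(np.radians(a)); d=np.array([.015*c-.044*s,.015*s+.044*c])
    movel(H+np.array([*(d[0]*U),d[1]]),tool(HB,np.radians(a)),speed=.02); pause(.1); st(f"tip{a}")
    h=tip_of and read_tcp_rot()
im=read_camera("scene"); cv2.imwrite("pics/s3.png",im[150:350,100:400,::-1].repeat(2,0).repeat(2,1))
E
```

```text
start     t8.4 u-166.5 lat-28.2 z73.34 | fu -0.8 fl 0.6 fz 3.4 | m [0.17 0.03 0.04] gap 6.81
0.33      t8.8 u-162.1 lat-18.4 z73.38 | fu -1.0 fl 0.4 fz 1.0 | m [-0.05  0.27 -0.21] gap 6.76
0.67      t9.2 u-157.0 lat-8.7 z73.37 | fu -0.4 fl 1.6 fz 1.1 | m [-0.04  0.18 -0.14] gap 6.78
1         t9.6 u-152.6 lat0.7 z73.32 | fu 0.6 fl 0.5 fz 1.5 | m [-0.04  0.11 -0.17] gap 7.14
tip1      t10.0 u-153.4 lat0.4 z73.52 | fu 0.1 fl 1.1 fz 2.4 | m [0.19 0.03 0.02] gap 6.72
tip2.5    t10.3 u-154.9 lat0.1 z73.86 | fu 1.6 fl 0.4 fz 0.3 | m [0.06 0.08 0.03] gap 7.03
```

View pics/s3.png

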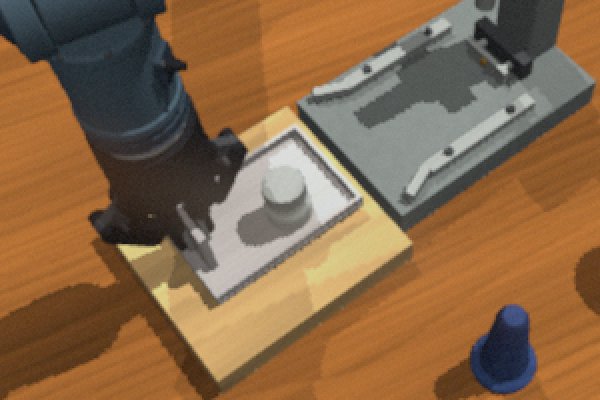

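```bash
cat >> look.py <<'E'
def G_heel(uh,zh,a,c=C):
    """grip pose with heel at u=EDGE+uh, z=zh, pitch a deg"""
    r=np.radians(a); d=(.015*np.cos(r)-.044*np.sin(r), .015*np.sin(r)+.044*np.cos(r))
    return G_at(EDGE+uh+d[0],zh+d[1],c),tool(HB,r)
E
python3 - <<'E'
from fit import *
for a in (3.5,4.8):
    P,q=G_heel(-.168,.0292,a); movel(P,q,speed=.02); pause(.2); st(f"tip{a}")
im=read_camera("wrist"); cv2.imwrite("pics/w4.png",im[:,:,::-1])
for f in ("w2","w3","w4"):
    g=cv2.cvtColor(cv2.imread(f"pics/{f}.png"),cv2.COLOR_BGR2GRAY).astype(np.float32)
    for a,b in [((5,176),(350,176)),((357,182),(357,235)),((35,394),(115,394))]:
        A,B,r,n=edge(g,a,b,9); print(f,A.round(1),B.round(1),r,n)
E
```

```text
tip3.5    t10.8 u-155.8 lat-0.0 z74.08 | fu 1.1 fl 1.3 fz 1.7 | m [ 0.08  0.19 -0.  ] gap 6.91
tip4.8    t11.3 u-156.8 lat-0.1 z74.33 | fu 1.0 fl -0.6 fz 0.7 | m [-0.03  0.16 -0.02] gap 6.68
w2 [  5.  176.5] [350.  176.5] 0.0 58
w2 [357.5 182. ] [356.1 235. ] 0.07 60
w2 [ 35.  388.5] [115.  388.5] 0.0 43
w3 [  5.  175.3] [350.  176.8] 0.15 60
w3 [358.1 182. ] [356.4 235. ] 0.12 60
w3 [ 35.  387.5] [115.  387.5] 0.0 52
w4 [  5.  176.5] [350.  176.5] 0.0 60
w4 [358. 182.] [356.5 235. ] 0.13 60
w4 [ 35.4 386. ] [115.2 390.4] 0.54 24
```

View pics/w4.png

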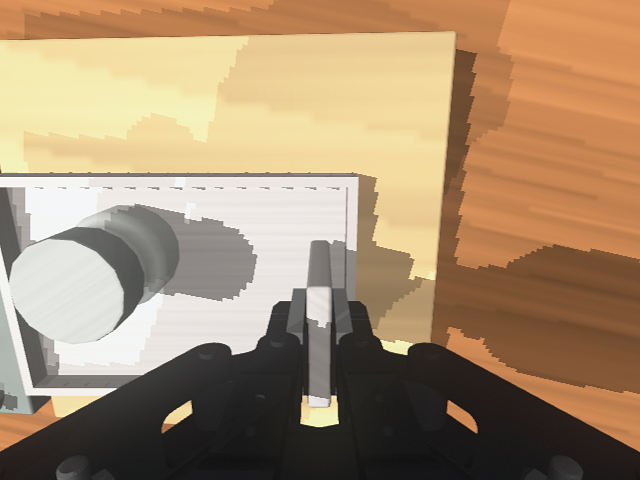

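Run:
```python
from look import *
for uh in (-.155,-.14,-.125,-.11,-.1,-.09):
    P,q=G_heel(uh,.0292,4.8); movel(P,q,speed=.04); st(f"uh{uh}")
    f=read_ft_force()
    if np.linalg.norm(f[:2])>6 or abs(f[2])>10: print("STOP"); break
pause(.2); st("rest")
im=read_camera("wrist"); cv2.imwrite("pics/w5.png",im[:,:,::-1])
p=camera_params("wrist"); np.save("w5K.npy",p["K"]);np.save("w5T.npy",p["camera_from_world"])
im=read_camera("scene"); cv2.imwrite("pics/s5.png",im[150:300,150:400,::-1].repeat(2,0).repeat(2,1))
a=cv2.imread("pics/w5.png");b=cv2.imread("pics/s5.png");o=np.zeros((480,640+0,3),np.uint8)
cv2.imwrite("pics/c5.png",np.vstack([cv2.resize(a,(400,300)),cv2.resize(b,(400,240))]))
```

```text
uh-0.155  t11.8 u-143.5 lat0.2 z74.31 | fu -1.5 fl 0.3 fz 0.8 | m [ 0.13  0.82 -0.01] gap 7.01
uh-0.14   t12.3 u-126.9 lat-0.1 z74.34 | fu 0.1 fl 0.4 fz 1.5 | m [0.02 0.41 0.03] gap 6.91
uh-0.125  t12.9 u-112.5 lat0.0 z74.32 | fu -0.4 fl 0.5 fz 1.6 | m [ 0.01  0.56 -0.03] gap 7.04
uh-0.11   t13.4 u-97.3 lat-0.0 z74.33 | fu -0.4 fl -0.5 fz 1.0 | m [ 0.05  0.52 -0.02] gap 6.74
uh-0.1    t13.8 u-87.7 lat0.0 z74.31 | fu -1.5 fl -0.1 fz 0.9 | m [0.03 0.68 0.03] gap 7.03
uh-0.09   t14.2 u-77.5 lat0.0 z74.31 | fu -0.9 fl -0.1 fz 0.9 | m [ 0.06  0.63 -0.  ] gap 6.88
rest      t14.4 u-77.5 lat-0.0 z74.31 | fu -0.1 fl 0.0 fz 1.4 | m [ 0.08  0.37 -0.02] gap 6.96
```

View pics/c5.png

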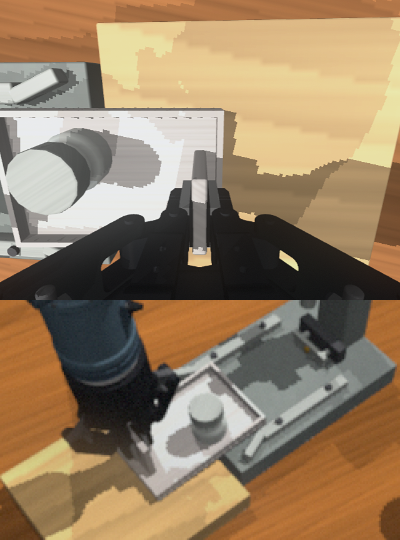

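```bash
cat >> look.py <<'E'
def avg(n=6):
    F=[];M=[]
    for _ in range(n): F.append(read_ft_force());M.append(read_ft_torque());pause(.02)
    F=np.mean(F,0);M=np.mean(M,0); return np.array([F[:2]@U,F[:2]@V,F[2],M[:2]@V])
E
python3 - <<'E'
from look import *
for a in np.arange(4.8,2.4,-.3):
    P,q=G_heel(-.09,.0292,a); movel(P,q,speed=.02); f=avg(); print(round(a,2),f.round(2),round(90*np.sin(np.radians(a))+29.2,2),read_eef_pos()[2].round(4))
    if f[2]>6 : break
print(read_time_s())
E
```

```text
4.8 [ 2.24  0.93  2.43 -0.16] 36.73 0.0743
4.5 [ 4.22  1.18  2.75 -0.55] 36.26 0.0743
4.2 [ 4.84  0.7   3.42 -0.85] 35.79 0.0742
3.9 [ 5.14  1.1   3.02 -0.88] 35.32 0.0741
3.6 [ 4.37  0.84  3.72 -0.87] 34.85 0.0741
3.3 [ 3.34  0.88  4.28 -1.05] 34.38 0.0741
3.0 [ 2.79  1.2   6.02 -1.26] 33.91 0.0743
16.9333
```

Run:
```python
from look import *
off=0.0003
for a in (2.5,2,1.5,1,.5,0):
    P,q=G_heel(-.09,.034+off-.09*np.sin(np.radians(a)),a); movel(P,q,speed=.02); f=avg(); print(a,f.round(2),read_eef_pos()[2].round(4))
    if abs(f[2])>10 or abs(f[0])>12: print("STOP");break
st("flat")
im=read_camera("wrist"); cv2.imwrite("pics/w6.png",im[:,:,::-1])
p=camera_params("wrist"); np.save("w6K.npy",p["K"]);np.save("w6T.npy",p["camera_from_world"])
```

```text
2.5 [ 2.34  1.03  4.38 -1.01] 0.0751
2 [ 1.83  1.06  4.96 -0.91] 0.0758
1.5 [ 1.6   0.87  5.66 -0.9 ] 0.0765
1 [ 1.35  0.78  5.41 -0.9 ] 0.0773
0.5 [ 1.48  1.3   5.08 -0.87] 0.0779
0 [ 1.23  0.85  5.57 -0.84] 0.0786
flat      t19.0 u-75.5 lat-0.1 z78.62 | fu 1.7 fl 1.0 fz 5.8 | m [ 0.21 -0.86  0.01] gap 7.06
```

View pics/w6.png

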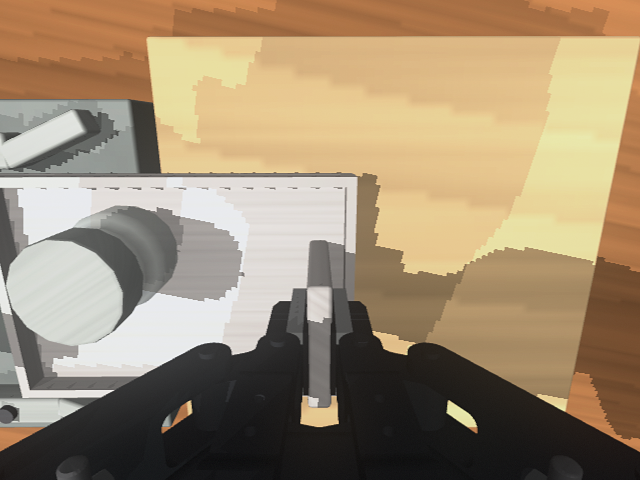

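Run:
```python
from look import *
for a,off in ((.4,.0003),(.8,.0003),(.4,.001),(.4,.0015),(.4,.002)):
    P,q=G_heel(-.09,.034+off-.09*np.sin(np.radians(a)),a); movel(P,q,speed=.02); f=avg(); print(a,off,f.round(2),read_eef_pos()[2].round(4), (Ro.from_quat(read_tcp_rot())*Ro.from_quat(q).inv()).as_rotvec().round(4))
print(read_time_s())
```

```text
0.4 0.0003 [ 1.22  0.9   5.05 -0.78] 0.078 [-0.0014 -0.0007 -0.0003]
0.8 0.0003 [ 1.17  1.    5.02 -0.76] 0.0775 [-0.0014 -0.0007 -0.0004]
0.4 0.001 [ 0.93 -0.36  1.72 -0.37] 0.0783 [-0.0007 -0.0005  0.    ]
0.4 0.0015 [ 0.54 -1.62 -1.82 -0.02] 0.0786 [-0.0002  0.     -0.0003]
0.4 0.002 [ 0.05 -0.12 -4.08  0.27] 0.0789 [-0.0006  0.0018 -0.0001]
20.8333
```

Run:
```python
from look import *
for a in (.2,0):
    P,q=G_heel(-.09,.035-.09*np.sin(np.radians(a)),a); movel(P,q,speed=.02)
print(avg().round(2))
for uh in (-.08,-.07,-.06,-.05,-.04,-.03,-.02,-.01,-.003):
    P,q=G_heel(uh,.035,0); movel(P,q,speed=.04); f=avg(3); print(uh,f.round(2),(read_eef_pos()[:2]@V-C).round(5))
    if abs(f[0])>6 or abs(f[1])>4 or abs(f[2])>9: print("STOP");break
st("end")
```

```text
[-1.7   2.67  0.39  0.21]
-0.08 [ 1.56 -0.11 -1.44 -0.25] -0.00074
-0.07 [ 0.42 -0.31 -0.86 -0.07] -0.00013
-0.06 [0.41 0.22 0.15 0.02] -3e-05
-0.05 [0.06 0.26 0.93 0.15] -0.00015
-0.04 [-0.23  0.36  0.6   0.16] -0.00011
-0.03 [-1.09 -0.2   1.6   0.22] -0.00011
-0.02 [-0.97  0.39  1.51  0.32] -6e-05
-0.01 [-1.42 -0.35  1.88  0.39] -7e-05
-0.003 [-2.31  0.03  1.94  0.51] -5e-05
end       t25.4 u12.3 lat-0.0 z79.04 | fu -2.0 fl 0.3 fz 2.4 | m [ 0.04  0.52 -0.04] gap 6.65
```

Run:
```python
from look import *
uh=-.003; base=avg(8)[0]; print("base",base)
def fu(n=3): return avg(n)
while uh<.028:
    uh+=.0010; P,q=G_heel(uh,.035,0); movel(P,q,speed=.015); f=fu(2); print(round(uh*1e3,1),f.round(2),end=" | ")
    if f[0]<-5 or abs(f[1])>4: break
print(); st("touch")
```

```text
base -2.283763227109677
-2.0 [-3.45  0.1   2.72  0.72] | -1.0 [-4.52 -0.04  2.56  0.98] | 0.0 [-4.92  0.35  3.31  0.99] | 1.0 [-5.17 -1.24  3.21  0.98] | 
touch     t26.7 u15.9 lat-0.0 z79.06 | fu -4.8 fl -0.1 fz 3.1 | m [-0.05  1.02 -0.05] gap 6.50
```

Run:
```python
from look import *
uh=.001
for a,z in ((0,.0353),(-.2,.0356),(-.4,.0358),(-.4,.0362)):
    P,q=G_heel(uh,z,a); movel(P,q,speed=.02); print(a,z,avg(5).round(2))
print(read_time_s())
```

```text
0 0.0353 [-3.64 -0.54  0.98  0.7 ]
-0.2 0.0356 [-1.15 -0.6  -1.36  0.11]
-0.4 0.0358 [ 0.6  -0.55 -1.97 -0.3 ]
-0.4 0.0362 [ 1.09 -0.   -2.31 -0.32]
28.0083
```

Run:
```python
from look import *
uh=.001; A=-.2; Z=.0354
P,q=G_heel(uh,Z,A); movel(P,q,speed=.02); print(avg(5).round(2))
while uh<.030:
    uh+=.0010; P,q=G_heel(uh,Z,A); movel(P,q,speed=.02); f=avg(2); print(round(uh*1e3,1),f.round(2),end=" | ")
    if f[0]<-5.5 or abs(f[1])>4 or f[2]>7: break
print(); st("touch")
```

```text
[ 0.99  0.26 -2.   -0.37]
2.0 [-1.48  0.58 -1.63  0.07] | 3.0 [-2.12  0.97 -1.53  0.29] | 4.0 [-2.14  0.21 -1.93  0.32] | 5.0 [-2.26  0.24 -1.23  0.28] | 6.0 [-1.63 -0.63 -1.64  0.26] | 7.0 [-1.74 -0.04 -1.56  0.29] | 8.0 [-1.47 -0.01 -1.99  0.25] | 9.0 [-1.23 -0.17 -1.02  0.28] | 10.0 [-1.44  0.61 -0.98  0.26] | 11.0 [-1.62  0.59 -1.17  0.26] | 12.0 [-1.62 -0.84 -1.62  0.26] | 13.0 [-2.    0.04 -1.55  0.35] | 14.0 [-2.62 -0.01 -0.43  0.47] | 15.0 [-3.3   0.05 -0.66  0.48] | 16.0 [-3.36 -0.46 -0.45  0.59] | 17.0 [-5.51  0.76 -0.26  0.88] | 
touch     t32.9 u31.1 lat-0.0 z79.43 | fu -5.4 fl 0.1 fz -0.6 | m [0.01 0.89 0.1 ] gap 6.94
```

Run:
```python
from look import *
uh=.017; A=-.2; Z=.0354
for _ in range(12):
    uh+=.0003; P,q=G_heel(uh,Z,A); movel(P,q,speed=.02); f=avg(3); print(round(uh*1e3,1),f.round(2))
    if f[0]<-10.8 or abs(f[1])>4: break
t=read_time_s(); F=[]
while read_time_s()-t<.8: F.append(read_ft_force()[:2]@U); pause(.04)
print("hold",np.round(F,1)); st("press")
```

```text
17.3 [-5.74 -0.2  -0.07  0.97]
17.6 [-5.37  0.21  0.49  1.01]
17.9 [-5.92  0.25 -0.14  1.08]
18.2 [-6.63  0.51  0.12  1.17]
18.5 [-7.01  0.5   0.51  1.23]
18.8 [-7.28  0.1   0.97  1.28]
19.1 [-7.74  0.66  0.29  1.39]
19.4 [-8.47  0.85  1.01  1.45]
19.7 [-8.58  0.56  0.72  1.53]
20.0 [-9.04  0.73  1.69  1.57]
20.3 [-9.42  1.41  1.43  1.7 ]
20.6 [-9.78  1.16  1.8   1.69]
hold [ -9.7  -9.8  -9.9  -9.8  -9.2  -9.2 -10.6  -9.3  -9.8  -9.7  -9.7  -9.6
  -9.4  -9.7  -9.9  -9.9  -9.3 -10.3  -9.8  -9.1]
press     t37.3 u31.2 lat-0.1 z79.79 | fu -8.8 fl 1.1 fz 2.0 | m [0.13 1.72 0.14] gap 6.87
```

Run:
```python
from look import *
A=-.2; Z=.0354
P,q=G_heel(.0217,Z,A); movel(P,q,speed=.02)
t=read_time_s(); F=[]
while read_time_s()-t<.7: F.append(read_ft_force()[:2]@U); pause(.04)
print("hold",np.round(F,1)); st("press")
for uh in (.020,.0185,.0175,.0168):
    P,q=G_heel(uh,Z,A); movel(P,q,speed=.02); f=avg(3); print(uh,f.round(2))
    if f[0]>-4: break
st("pre-open")
im=read_camera("wrist"); cv2.imwrite("pics/w7.png",im[:,:,::-1])
```

```text
hold [-11.2 -10.5 -10.6 -11.3 -11.9 -11.  -11.4 -11.3 -11.5 -10.3 -11.3 -11.4
 -10.5 -12.  -10.9 -11.4 -11.8]
press     t38.3 u31.2 lat-0.0 z79.88 | fu -10.3 fl 0.5 fz 2.3 | m [0.17 1.99 0.13] gap 6.94
0.02 [-9.06  0.29  1.31  1.6 ]
0.0185 [-6.35  0.53  0.38  1.25]
0.0175 [-6.07  0.77  0.65  1.11]
0.0168 [-5.49  0.43 -0.06  0.97]
pre-open  t39.5 u31.1 lat-0.1 z79.48 | fu -5.9 fl 1.2 fz 0.4 | m [ 0.03  0.93 -0.02] gap 6.66
```

Run:
```python
from look import *
P,q=G_heel(.016,.0352,-.1); movel(P,q,speed=.02); print(avg(3).round(2))
move_gripper(.0,20); move_gripper(.014,20); pause(.1); st("open1")
move_gripper(.045); pause(.2); st("open2")
p=camera_params("wrist"); im=read_camera("wrist"); cv2.imwrite("pics/w8.png",im[:,:,::-1]); np.save("w8K.npy",p["K"]);np.save("w8T.npy",p["camera_from_world"])
e=read_eef_pos(); movel([*e[:2],.16],tool(HB),speed=.08)
e2=[*(e[:2]-.03*U),.25]; movel(e2,tool(HB),speed=.15); pause(.2)
p=camera_params("wrist"); im=read_camera("wrist"); cv2.imwrite("pics/w9.png",im[:,:,::-1]); np.save("w9K.npy",p["K"]);np.save("w9T.npy",p["camera_from_world"])
st("up")
```

```text
[-4.46  0.03 -0.2   0.83]
open1     t40.4 u32.8 lat-0.2 z79.28 | fu 0.1 fl -0.1 fz -0.5 | m [ 0.03 -0.01  0.06] gap 14.12
open2     t41.0 u31.0 lat0.0 z79.17 | fu 0.4 fl 0.9 fz -0.2 | m [-0.    0.    0.02] gap 45.53
up        t43.2 u1.5 lat0.7 z248.87 | fu 0.4 fl 0.2 fz -1.2 | m [ 0.02  0.01 -0.01] gap 44.58
```

View pics/w9.png

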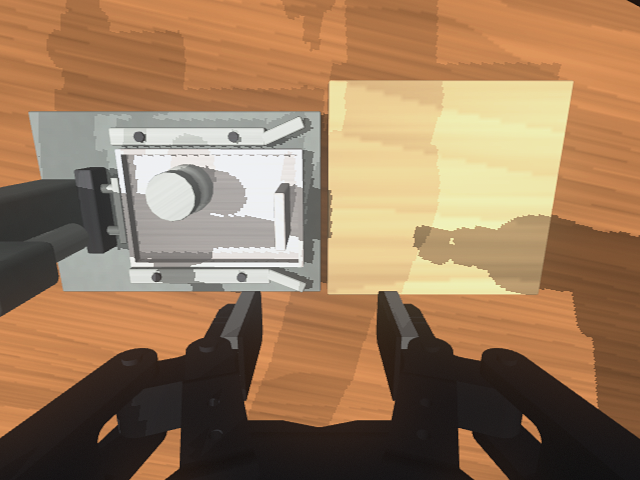

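Run:
```python
from fit import *
def run(f,L):
    g=cv2.cvtColor(cv2.imread(f"pics/{f}.png"),cv2.COLOR_BGR2GRAY).astype(np.float32)
    p=dict(K=np.load("w9K.npy" if f=="w9" else "w8K.npy"),camera_from_world=np.load("w9T.npy" if f=="w9" else "w8T.npy"))
    for k,a,b,z in L:
        A,B,r,n=edge(g,a,b,5); X,Y=ray("w",A,z,p)[:2],ray("w",B,z,p)[:2]
        print(f,k,A.round(1),B.round(1),r,n,"u",((X@U-EDGE)*1e3).round(1),((Y@U-EDGE)*1e3).round(1),"lat",((X@V-C)*1e3).round(1),((Y@V-C)*1e3).round(1))
run("w9",[("heelrim",(302,152),(302,262),.049),("noserim",(117,152),(130,266),.049),("step",(320,115),(320,288),.034),("rimR",(120,149),(300,149),.049),("rimL",(135,268),(300,266),.049)])
run("w8",[("heelrim",(357,182),(357,235),.049),("rimR",(150,176),(350,176),.049)])
for f in ("w7","w8"):
    g=cv2.cvtColor(cv2.imread(f"pics/{f}.png"),cv2.COLOR_BGR2GRAY).astype(np.float32)
    for a,b in [((357,182),(357,235)),((60,176),(350,176))]: A,B,r,n=edge(g,a,b,8); print(f,A.round(1),B.round(1),r,n)
im=cv2.imread("pics/w9.png")[140:280,70:210]; w8=cv2.imread("pics/w8.png")
cv2.imwrite("pics/z9.png",np.hstack([cv2.resize(im,(560,560),interpolation=cv2.INTER_CUBIC)]))
```

```text
w9 heelrim [301.8 152. ] [302.8 262. ] 0.13 58 u 14.5 14.8 lat -47.6 45.8
w9 noserim [120.3 151.6] [134.5 265.4] 0.15 43 u 160.1 161.3 lat -47.9 49.1
w9 step [319.7 115. ] [319.6 288. ] 0.12 59 u 0.2 0.1 lat -76.3 76.6
w9 rimR [120.  148.5] [300.  149.3] 0.12 50 u 160.0 16.0 lat -50.2 -49.7
w9 rimL [135.  266.4] [300.  266.6] 0.08 56 u 161.0 17.3 lat 50.0 50.1
w8 heelrim [357.9 182. ] [356.7 235. ] 0.17 60 u 14.9 14.8 lat -47.9 -26.5
w8 rimR [150.  176.5] [350.  176.5] 0.0 60 u 95.6 18.0 lat -50.1 -50.0
w7 [357.7 182. ] [356.3 235. ] 0.07 60
w7 [ 60.  176.5] [350.  176.5] 0.0 60
w8 [357.9 182. ] [356.7 235. ] 0.17 60
w8 [ 60.  176.5] [350.  176.5] 0.0 60
```

View pics/z9.png

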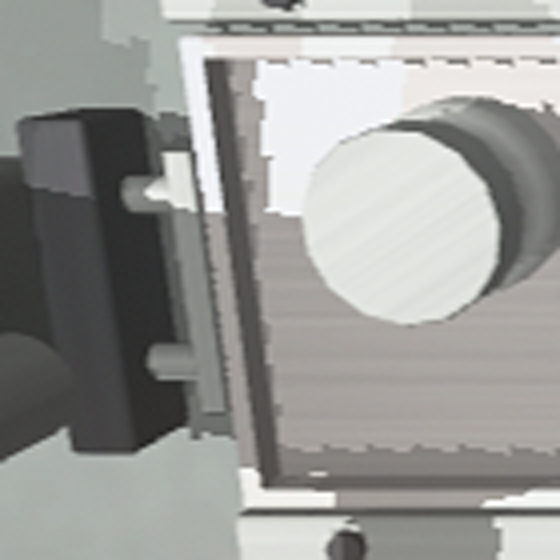

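```bash
python3 -c "
from bench import *
print(read_time_s(),sign_off())"
```

```text
the job is handed in; nothing more can be done
43.2167 None
```

The tray was slid over the step onto the press bed and pressed on the stop bar at about 10 N for over half a second. It was then released, lying between the guides and, in the last picture, against the bar (within about 0.3 mm) with the jar standing. I handed it in at 43.2 s; no verdict came back.

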